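# Refit the filter panel in the fume extractor

### The arm

A 6-joint arm with a two-finger parallel gripper is mounted at the origin on a cart in front of the work surface, level with it; the furniture and walls round the work are solid. World frame = base frame: x ahead of the robot, y to its left, z up, the work surface at z = 0. Lengths are in mm, angles in rad, forces in N, time in s.
With the tool pointing down it reaches from about 300 to 775 mm from the base axis. Payload 14.6 kg.
Tool frame: the origin (TCP) lies on the centre line of the jaws, within the pads' length; the fingertips stand 19 mm ahead of it and the grasp point (between the pads) is the TCP (bot.tip_reach is the distance from the TCP to the fingertips, in mm); z points along the fingers, y is the line along which they close (so a half turn about z gives the same grasp; the last joint's range is limited). The gripper opens to 85 mm and grips with 20 to 120 N. Pads are 22 mm wide; open, the fingers measure 114 mm over their backs; the gripper's body (76 mm by 85 mm) begins 54 mm behind the grasp point. The pads swing forward as they close: fully open they stand 13 mm farther back than shut.
Start: joints at [-1.17, 0.3, 1.521, -0, 1.321, -0.067], TCP at [248, -490.903, 250.281] pointing down, gripper open.
Joint ranges: [-3.03, 3.03], [-0.79, 2.21], [0.23, 2.52], [-1.04, 4.18], [0, 3.07], [-2.55, 2.55]. Speed limits (rad/s): [2.22, 2.22, 2.57, 3.14, 3.14, 3.14].

### API

Orientations are given as a unit quaternion [w, x, y, z].
In Python, from rig import bot gives the robot as it stands. Calls block until the motion is done:
- bot.move_to(position, orientation): joint-space move of the TCP to a pose.
- bot.servo_line(position, attitude=None, speed=150, until_force=None): straight line of the TCP; attitude=None keeps the orientation; speed is the mean speed in mm/s. With until_force (N) it stops when the force on the tool has changed by that much, and returns True; else False.
- bot.move_joints(angles): joint-space move.
- bot.move_gripper(opening, grip_force=None): finger opening in mm; grip_force is the grip in N (None keeps the last); returns when the fingers have stopped.
- bot.dwell(seconds).
- bot.ik(position, orientation): joint angles nearest the present ones, or None.
- bot.read_state(): the state.
- bot.read_camera(name): name is "scene" or "top" or "wrist"; returns a dict with "image" (400x640x3 uint8, blue, green, red), "depth" (400x640 float32, mm along the optical axis (not along the pixel's ray), 0 where there is no reading), "fovy" (degrees; the focal length in pixels is half the picture's height over the tangent of half this angle, whatever the lens; pixels are square), "cx", "cy" (the principal point, pixels), "eye" and "attitude" of the camera in the world; the wrist camera has in their place "mount" (4x4, takes a point from camera to tool coordinates, whose origin is the TCP and whose axes are the flange's). Camera axes: x right, y down, z forward; pixel columns grow to the right and rows downward; lengths in mm; the calibration is good to about 2 mm. The wrist camera is an equidistant fisheye: a pixel r from the principal point sees the ray r / f radians off the axis. A picture is of the moment at which its call begins: read the wrist's pose just before it.
A pose or a line that the arm cannot do raises bot.MotionError and nothing moves.
- bot.finish_job(): hands the job in; it is judged then, once.
The state is a dict: "clock": time; "joint_positions": joint angles; "qvel": joint speeds; "effort": joint torques, N m; "ee_pos": TCP position; "tool_rot": TCP orientation; "ft_force": force on the tool from outside, world axes, zero at the start; "moment": the same for the moment, N m; "grip_width": finger opening in mm; "grip_force": force on a finger pad.
Only numpy, scipy, OpenCV 4.12 (cv2) and the standard library are available. Lean on these libraries where they do the work, as an engineer would, in place of code of your own. Each camera call takes 0.05 s, during which the arm holds its last target. There are 200 camera calls.

### The job

The flat filter panel with the pull bar belongs in the frame on top of the small fume extractor: refit it, bar upwards. It is longer than the frame's opening, so take it by the bar, slip its far edge in at a slant under the far lip, push it back against the sprung bar there until the near edge can drop past the near lip, lower it flat right down on the ledges and let it come forward until its near edge is home against the near wall, under the near lip. Go by feel and never force it (the spring gives way at 3 to 13 N, and about 40 N on the frame would bend it), leave the things round about where they are, and let go of the panel.

Things in the scene. Friction and masses are not known exactly. Their poses are not given: they have to be found in the camera images.
- extractor: Bench fume extractor: low grey housing 256 x 196 x 56 mm, fixed, fan inside, a bright metal frame on top (to 80.5 mm over the table). Origin on the table under seat_middle; x points to the frame's far side, y left, z up. The frame sits in screw slots: each time up to 9 mm nearer or farther along x than its middle position, held fast, NOT in the measured pose; feel for it or look.
- seat_middle (a point): Middle of the seated panel at ledge height (62 mm over the table) if the frame stands in its middle position; fixed to the housing. Ledges 9 mm wide run along both sides of the frame; cross ledges at its ends lie 1 mm lower. Inner width 145 mm, between side walls without lips that rise to 80.5 mm.
- far_lip (a point): Lower edge of the far lip (frame in middle position): 77 mm beyond seat_middle, 16 mm over the ledges; lips are 2.5 mm thick. Under it a smooth sprung nylon bar, 118 mm long, 1 to 12.5 mm over the ledges: face 6 mm behind the lip's edge at rest; goes 12 mm straight back to a hard stop; 3 N at rest plus 0.8 N per mm. A flat panel's near edge passes the near lip at 8 to 12 mm of it.
- near_lip (a point): Lower edge of the near lip (frame in middle position): 79 mm on the near side of seat_middle, 16 mm over the ledges, so the opening between the lips is 156 mm long. The near wall stands 6 mm behind this edge, under the lip; its face is a smooth nylon strip. With the panel home against it the sprung bar is still pushed in 2 mm and holds it there with 4.6 N.
- filter: Filter panel, 170 x 140 x 10 mm, 0.19 to 0.31 kg: grey plastic border with white pleats, lying flat on the table. Origin at the middle of its underside, x along the 170 mm length, y along the 140 mm width, z up toward the side with the pull bar. The ends at x = +85 and -85 mm are alike; either may go to the far side.
- pull_bar (a point): Middle of the panel's pull bar: a straight grey bar, 14 mm thick along the panel's x, 14 mm high, 100 mm long along its y, on two posts 76 mm apart; this point lies 35 mm above the panel's underside and the bar spans 28 to 42 mm above it (so 18 mm is free under the bar). Grip the bar across its 14 mm.
- label_roll: White roll of stickers standing on its end, 64 mm across, 38 mm high; a bystander. Origin at the middle of its underside.
- card_box: Dark grey card box, 58 x 96 x 31 mm; a bystander. Origin at the middle of its underside.
- cards_a: Bundle of printed cards with a rubber band, 71 x 104 x 29 mm; a bystander. Origin at the middle of its underside.

How it is judged (in metres and radians):
On the way:
1. the panel, held at a slant, has its far edge under the far lip and presses on the sprung bar (angle between filter's own z axis and vertical above 0.06 rad and contact force between filter and sprung_bar above 3 N), for 0.1 s.
At the end, for the whole second after the job is handed in: The panel lies at rest, flat (within 0.02 rad) and bar upwards on the frame's ledges, underside 60 to 63.2 mm above the table, its near edge bearing on the near wall's strip under the near lip and its far edge on the sprung bar (over 1 N each) (angle between filter's own z axis and vertical below 0.02 rad and angle between the x axis of filter and the x axis of extractor, either way round below 0.04 rad and z of filter in the frame of extractor between 0.06 and 0.0632 m and x of filter in the frame of extractor between -0.012 and 0.012 m and y of filter in the frame of extractor between -0.004 and 0.004 m and contact force between filter and near_strip above 1 N and contact force between filter and sprung_bar above 1 N and linear speed of filter below 0.01 m/s); the robot touches nothing.
It fails at once if the panel is forced: it presses on the extractor or its frame with over 40 N (contact force between filter and extractor above 40 N).
It fails at once if the label roll is moved by over 20 mm (distance of label_roll from where it was at the start of the episode above 0.02 m).
It fails at once if the card box is moved by over 20 mm (distance of card_box from where it was at the start of the episode above 0.02 m).
It fails at once if the card bundle is moved by over 20 mm (distance of cards_a from where it was at the start of the episode above 0.02 m).
It also fails if it takes over 72 s, if anything falls off the work surface, if the arm or the gripper's body presses on something with over 40 N, if the wrist force passes 120 N, or if a joint passes its speed limit or range.

## Working session

There is one attempt and no reset: what is moved stays moved. The work goes in short steps, each a Python script; the robot and the scene stay as the last script left them, time stands still between calls to the robot, and variables do not carry over. Pictures are saved under pics/ and viewed, at most 10 in all, crops included, and the job is handed in when it is done.

```bash
ls; mkdir -p pics; python3 - <<'E'
from rig import bot
import cv2,numpy as np
for n in ("scene","top"):
    c=bot.read_camera(n); cv2.imwrite(f"pics/{n}.png",c["image"]); np.savez(f"pics/{n}.npz",**c)
    print(n,c["fovy"],c["cx"],c["cy"],c["eye"],c["attitude"])
E
```

```text
pics
scene 47.25129183383078 315.48116568075517 202.67772472172106 [ 51.03993336 728.74925365 787.68926455] [ 0.1425496  -0.28325633  0.8499777  -0.42069392]
top 49.728901913927594 314.02945831185576 197.3679551309156 [ 412.14518008  -23.88941764 1163.33369741] [-0.05888578  0.70936527 -0.69927825  0.06590378]
```

View pics/top.png

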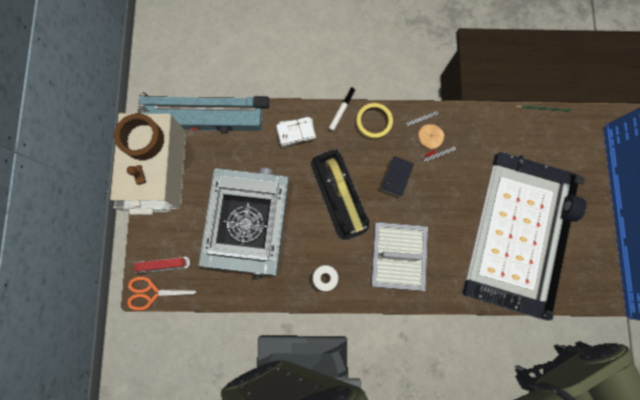

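View pics/scene.png

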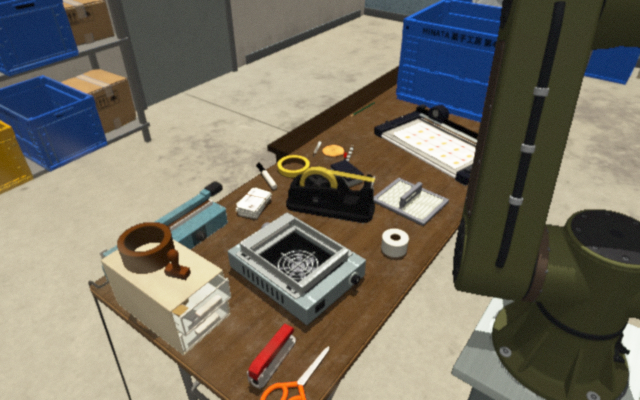

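Top view: the extractor is around (245,222), the panel around (400,256) with its bar at (400,256) running left to right, the label roll at (325,278), and tape dispenser between. Next: metric segmentation.

```bash
cat > h.py <<'E'
import numpy as np,cv2
from scipy.spatial.transform import Rotation as R
def rot(q): return R.from_quat([q[1],q[2],q[3],q[0]]).as_matrix()
def quat(M): q=R.from_matrix(M).as_quat(); return [q[3],q[0],q[1],q[2]]
def cloud(c):
    d=np.asarray(c["depth"],float); f=200/np.tan(np.radians(float(c["fovy"]))/2)
    v,u=np.mgrid[:400,:640]
    P=np.stack([(u-c["cx"])/f*d,(v-c["cy"])/f*d,d],-1)
    return P@rot(c["attitude"]).T+c["eye"]
E
python3 - <<'E'
from h import *
c=np.load("pics/top.npz"); P=cloud(c); z=P[...,2]
print("table z",np.median(z[290:300,220:300]))
def rect(m,n):
    p=P[m][:,:2].astype(np.float32); r=cv2.minAreaRect(p); print(n,m.sum(),r,"med z",np.median(P[m][:,2]))
def box(x0,x1,y0,y1):
    m=np.zeros((400,640),bool); m[y0:y1,x0:x1]=1; return m
b=box(195,295,160,285)
rect(b&(z>45)&(z<66),"housing"); rect(b&(z>72)&(z<90),"frame")
b=box(365,435,215,295)
rect(b&(z>5),"panel"); rect(b&(z>28),"bar")
im=c["image"]
a=cv2.resize(im[160:300,190:300],None,fx=4,fy=4,interpolation=cv2.INTER_CUBIC)
zz=cv2.resize(np.clip(z[160:300,190:300]*2.8,0,255).astype(np.uint8),None,fx=4,fy=4,interpolation=0)
cv2.imwrite("pics/crop.png",cv2.resize(np.hstack([a,cv2.applyColorMap(zz,2)]),(790,503)))
for r in range(165,285,3): print(r,*np.round(z[r,205:290:6]).astype(int), np.round(P[r,247,:2]))
E
```

```text
table z 0.48274133163079114
housing 3707 ((553.384033203125, 144.45913696289062), (197.02297973632812, 279.3184814453125), 84.3033676147461) med z 58.23681925441201
frame 1264 ((553.2545776367188, 145.18353271484375), (151.9567413330078, 201.09861755371094), 84.1969985961914) med z 80.6885158059597
panel 3376 ((468.3394775390625, -190.08740234375), (209.24940490722656, 333.873291015625), 0.7683578729629517) med z 9.70156921053433
bar 309 ((495.7196960449219, -159.81101989746094), (125.20133972167969, 293.53375244140625), 8.48646354675293) med z 42.85555664089088
165 2 1 4 -3 1 -1 2 -1 1 -1 -2 0 5 -1 0 [708. 153.]
168 2 -3 -2 -1 -1 -1 -1 -1 0 -3 50 -1 0 0 0 [700. 153.]
171 3 3 56 58 58 51 0 2 -2 35 49 42 -3 1 -2 [691. 152.]
174 3 0 57 57 55 53 58 55 55 56 52 39 -2 1 -4 [670. 143.]
177 4 -1 57 81 78 79 59 54 55 59 56 55 57 55 -1 [662. 143.]
180 -4 0 59 83 79 82 82 79 81 82 58 58 55 57 3 [649. 139.]
183 0 4 60 81 77 78 77 81 83 82 82 80 82 55 -1 [640. 139.]
186 -3 1 58 78 79 83 81 77 83 83 79 81 83 63 1 [633. 139.]
189 -2 57 62 59 60 65 62 82 84 79 82 81 76 61 1 [624. 138.]
192 0 56 78 
[... 1064 characters left out ...]
 7 60 58 -2 5 [484. 143.]
249 60 82 81 81 60 62 60 62 64 62 62 61 51 4 1 [473. 135.]
252 57 80 83 81 78 82 82 79 60 62 63 60 56 2 -1 [465. 132.]
255 53 58 11 12 83 80 81 79 84 80 78 60 58 3 -1 [458. 131.]
258 59 57 53 52 55 58 9 12 78 80 81 61 61 1 -2 [453. 141.]
261 58 56 52 56 57 58 60 52 54 54 8 55 56 2 1 [444. 135.]
264 54 55 58 60 57 56 55 54 54 56 57 58 53 1 1 [436. 134.]
267 0 53 58 57 56 56 60 57 56 57 58 57 39 2 0 [428. 133.]
270 1 3 2 -1 -1 -1 57 59 56 58 58 58 26 1 1 [421. 133.]
273 -2 0 -6 2 3 0 2 -1 -1 48 51 55 11 6 2 [414. 141.]
276 2 -1 2 1 0 3 5 4 -1 40 2 1 -1 0 0 [406. 140.]
279 1 -1 2 -4 0 -1 6 5 0 0 0 0 -1 5 -1 [398. 139.]
282 1 0 5 3 4 -1 -3 0 2 1 0 -2 -2 0 -3 [390. 140.]
```

View pics/crop.png

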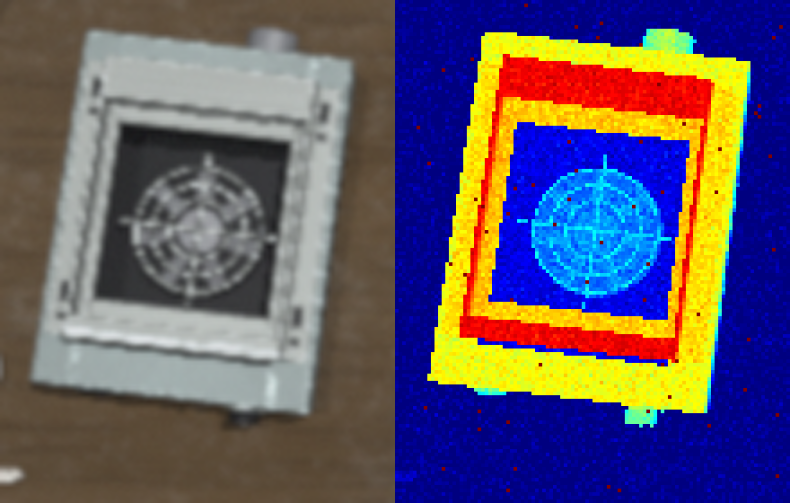

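Crop shows the frame: wide lip (with the sprung bar) at top = world +x is the far side, narrow near lip at bottom; the housing is yawed about -6°. Now robust fits plus wrist views over both.

```bash
cat >> h.py <<'E'
def wcloud(bot):
    s=bot.read_state(); c=bot.read_camera("wrist"); d=np.asarray(c["depth"],float)
    f=200/np.tan(np.radians(float(c["fovy"]))/2)
    v,u=np.mgrid[:400,:640]; a=u-c["cx"]; b=v-c["cy"]; r=np.hypot(a,b)+1e-9; t=np.tan(np.minimum(r/f,1.5))
    P=np.stack([a/r*t*d,b/r*t*d,d],-1); M=np.asarray(c["mount"])
    P=P@M[:3,:3].T+M[:3,3]
    P=P@rot(s["tool_rot"]).T+s["ee_pos"]; P[d<=0]=np.nan
    return P,c
def fit(m,P,n):
    m=cv2.morphologyEx(m.astype(np.uint8),cv2.MORPH_OPEN,np.ones((3,3)))
    k,l,st,_=cv2.connectedComponentsWithStats(m); i=1+st[1:,4].argmax(); m=l==i
    r=cv2.minAreaRect(P[m][:,:2].astype(np.float32)); print(n,m.sum(),np.round(r[0],1),np.round(r[1],1),round(r[2],2),"z",np.round(np.median(P[m][:,2]),1)); return m
def down(yaw,pitch=0,flip=1):
    # tool y along (yawed) x; pitch>0 lowers the far (+x) side
    B=R.from_euler("ZY",[yaw,pitch]).as_matrix()
    return B@np.array([[0,flip,0],[flip,0,0],[0,0,-1.]]).T
E
python3 - <<'E'
from h import *
from rig import bot
c=np.load("pics/top.npz"); P=cloud(c); z=P[...,2]
X,Y=P[...,0],P[...,1]
near=lambda x,y,r:(np.hypot(X-x,Y-y)<r)
fit(near(468,-190,130)&(z>5)&(z<60),P,"panel"); 
cx,cy=P[256,400,:2]; print("bar px",cx,cy)
fit(near(cx,cy,75)&(z>30)&(z<55),P,"bar")
fit(near(553,145,190)&(z>70)&(z<95),P,"frame"); fit(near(553,145,190)&(z>48)&(z<95),P,"housing")
print("dispenser max z",np.nanpercentile(z[150:240,312:368],99))
for f in (1,-1):
  for p in ([cx,cy,300],[553,145,260]): print(f,bot.ik(p,quat(down(-.1,0,f))))
E
```

```text
panel 2527 [ 464.4 -257. ] [125.2 169.4] 86.09 z 9.6
bar px 462.0666750349202 -257.8326547972725
bar 214 [ 464.  -263.5] [98.1 14.1] 86.04 z 41.8
frame 677 [637.7 135.9] [150.5  30.6] 84.17 z 80.7
housing 4982 [549.7 145.2] [196.3 264.2] 84.31 z 60.1
dispenser max z 128.14203667839342
1 [-5.78188421e-01  2.18726557e-01  1.50706629e+00 -4.44089210e-16
  1.41579981e+00 -4.78188421e-01]
1 [ 1.92369323e-01  3.41234257e-01  1.44388604e+00 -4.44089210e-16
  1.35647235e+00  2.92369323e-01]
-1 None
-1 None
```

```bash
python3 - <<'E'
from h import *
from rig import bot
bot.move_gripper(85)
bot.move_to([553,145,330],quat(down(np.radians(-5.75))))
bot.dwell(.3)
P,c=wcloud(bot); np.savez("pics/w1.npz",P=P,im=c["image"],d=c["depth"]); cv2.imwrite("pics/w1.png",c["image"])
bot.move_to([464,-260,230],quat(down(np.radians(-3.9))))
bot.dwell(.3)
P2,c2=wcloud(bot); np.savez("pics/w2.npz",P=P2,im=c2["image"])
cv2.imwrite("pics/w.png",cv2.resize(np.vstack([c["image"],c2["image"]]),(480,600)))
print(c["mount"],c["fovy"],bot.read_state()["clock"])
X,Y,z=P2[...,0],P2[...,1],P2[...,2]
n=lambda r:np.hypot(X-464,Y+260)<r
fit(n(160)&(z>5)&(z<60),P2,"panel"); fit(n(90)&(z>32)&(z<55),P2,"bar")
X,Y,z=P[...,0],P[...,1],P[...,2]
m=np.hypot(X-553,Y-145)<190
fit(m&(z>72)&(z<95),P,"frame"); fit(m&(z>48)&(z<95),P,"housing")
E
```

```text
[[-8.83138848e-04 -9.61448171e-01 -2.74984791e-01  7.02627110e+01]
 [ 9.99999574e-01 -7.75734498e-04 -4.99336556e-04  3.83912313e-01]
 [ 2.66771030e-04 -2.74985115e-01  9.61448447e-01 -1.24191345e+02]
 [ 0.00000000e+00  0.00000000e+00  0.00000000e+00  1.00000000e+00]] 65.70646984690485 5.1083
panel 17261 [ 465.  -263.4] [141.  171.2] 86.09 z 9.6
bar 1274 [ 465.1 -262.6] [98.6 14.1] 85.81 z 42.2
frame 4720 [554.8 146.6] [151.3 202. ] 83.98 z 80.9
housing 17881 [558.  146.3] [197.1 274. ] 84.18 z 61.0
```

View pics/w.png

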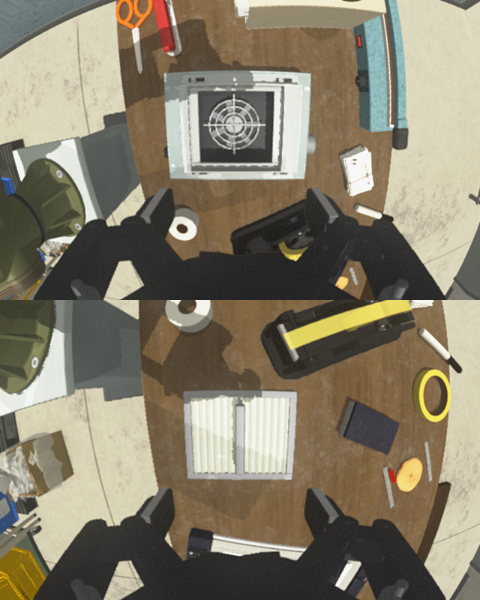

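Wrist views: the frame (upper) with far lip on the right, and the panel (lower) with bar central; both are clear of obstacles. Now I'll locate the lip edges and side walls in the yawed frame.

```bash
python3 - <<'E'
from h import *
d=np.load("pics/w1.npz"); P=d["P"].reshape(-1,3); P=P[~np.isnan(P[:,0])]
yaw=np.radians(-5.85); o=np.array([554.8,146.6])
c,s=np.cos(yaw),np.sin(yaw); q=P[:,:2]-o; x=q@[c,s]; y=q@[-s,c]; z=P[:,2]
m=(abs(x)<150)&(abs(y)<110)
hi=m&(z>74)&(z<90)
h=lambda a,b:print(b,[(int(k),int(v)) for k,v in zip(np.arange(-130,131,2),np.histogram(a,np.arange(-130,132,2))[0]) if v])
h(x[hi&(abs(y)<60)],"lip x"); h(y[hi&(abs(x)<60)],"wall y")
led=m&(z>57)&(z<68)&(abs(y)<65)
h(x[led],"ledge x"); hz=m&(z>48)&(z<66); h(x[hz&(abs(y)<90)&(abs(y)>80)],"housing x"); h(y[hz&(abs(x)<60)],"housing y")
for a,b in ((50,80),(-80,-50)): # yaw check: lip edge slope
  for lo,hi_ in ((-65,-35),(35,65)):
    k=hi&(y>lo)&(y<hi_); print(lo,"far edge",np.percentile(x[k&(x>0)],3),"near edge",np.percentile(x[k&(x<0)],97))
k=hi&(abs(y)<60); print("lip z far",np.median(z[k&(x>0)]),"near",np.median(z[k&(x<0)]))
E
```

```text
lip x [(-102, 21), (-100, 140), (-98, 144), (-96, 142), (-94, 139), (-92, 157), (-90, 140), (-88, 152), (-86, 81), (68, 1), (70, 142), (72, 139), (74, 149), (76, 148), (78, 141), (80, 152), (82, 146), (84, 145), (86, 150), (88, 137), (90, 147), (92, 143), (94, 146), (96, 147), (98, 135), (100, 16)]
wall y [(-76, 96), (-74, 255), (-72, 50), (72, 120), (74, 117)]
ledge x [(-130, 42), (-128, 39), (-126, 49), (-124, 41), (-122, 37), (-120, 45), (-118, 39), (-116, 43), (-114, 38), (-112, 45), (-110, 38), (-108, 25), (-106, 1), (-92, 3), (-90, 87), (-88, 139), (-86, 150), (-84, 147), (-82, 148), (-80, 140), (-78, 148), (-76, 150), (-74, 136), (-72, 36), (-70, 5), (-68, 4), (-66, 8), (-64, 5), (-62, 6), (-60, 5), (-58, 6), (-56, 5), (-54, 5), (-52, 6), (-50, 4), (-48, 6), (-46, 8), (-44, 4), (-42, 7), (-40, 4), (-38, 8), (-36, 4), (-34, 8), (-32, 4), (-30, 4), (-28, 4), (-26, 5), (-24, 4), (-22, 5), (-20, 3), (-18, 6), (-16, 2), (-14, 5), (-12, 4), (-10, 5), (-8, 4), (-6, 4), (-4, 4), (-2, 6), (0, 3), (2, 6), (4, 2), (6, 5), (8, 5), (10, 5), (12, 4), (14, 5), (16, 4), (18, 4), (20, 4), (22,
[... 2272 characters left out ...]
, 4), (16, 2), (18, 4), (20, 2), (22, 4), (24, 2), (26, 5), (28, 3), (30, 6), (32, 4), (34, 5), (36, 5), (38, 4), (40, 6), (42, 2), (44, 4), (46, 2), (48, 4), (50, 2), (52, 4), (54, 4), (56, 2), (58, 4), (60, 2), (62, 52), (64, 181), (66, 145), (68, 144), (70, 161), (72, 49), (74, 17), (76, 124), (78, 168), (80, 148), (82, 144), (84, 157), (86, 132), (88, 164), (90, 122), (92, 160), (94, 122), (96, 164), (98, 20)]
-65 far edge 71.06939267590033 near edge -85.26762517715613
35 far edge 71.36271631881321 near edge -85.58433863552
-65 far edge 71.06939267590033 near edge -85.26762517715613
35 far edge 71.36271631881321 near edge -85.58433863552
lip z far 80.97748678002063 near 81.02248076019582
```

```bash
cat >> h.py <<'E'
YAW=np.radians(-5.85); GZ=37.
AX=np.array([np.cos(YAW),np.sin(YAW),0]); AY=np.array([-AX[1],AX[0],0])
O=np.array([554.8,146.6,62.])-6.6*AX   # seat middle of the frame as it stands
def pose(X,Z,th,y=0,yaw=YAW):
    """TCP pose with the far bottom edge at X,Z (frame coords), pitch th"""
    Rp=R.from_euler("ZY",[yaw,th]).as_matrix()
    p=O+X*AX+y*AY+[0,0,Z]+Rp@[-85,0,GZ]
    return p,quat(down(yaw,th))
def F(bot):
    f=np.asarray(bot.read_state()["ft_force"]); return np.round([f@AX,f@AY,f[2]],2)
E
python3 - <<'E'
from h import *
from rig import bot
q=quat(down(np.radians(-3.95)))
bot.move_gripper(50)
bot.servo_line([465,-263,75],q,speed=150)
bot.servo_line([465,-263,GZ],q,speed=60)
bot.move_gripper(5,80); s=bot.read_state(); print(s["grip_width"],s["grip_force"],F(bot))
bot.servo_line([465,-263,60],q,speed=60); print(F(bot))
bot.servo_line([465,-263,260],q,speed=200)
bot.servo_line(pose(60,170,0)[0],q,speed=250)
bot.servo_line(*pose(60,40,.15),speed=120); bot.dwell(.3)
s=bot.read_state(); print(F(bot),s["moment"],s["grip_width"],s["clock"])
c=bot.read_camera("wrist"); cv2.imwrite("pics/g.png",c["image"])
E
```

```text
12.44666998790696 78.93774032592773 [-1.79  1.56  5.89]
[-0.68 -0.43 -2.79]
[ 0.61 -0.54 -1.85] [ 0.00865221 -0.14786069  0.03290584] 12.238637720209642 12.875
```

View pics/g.png

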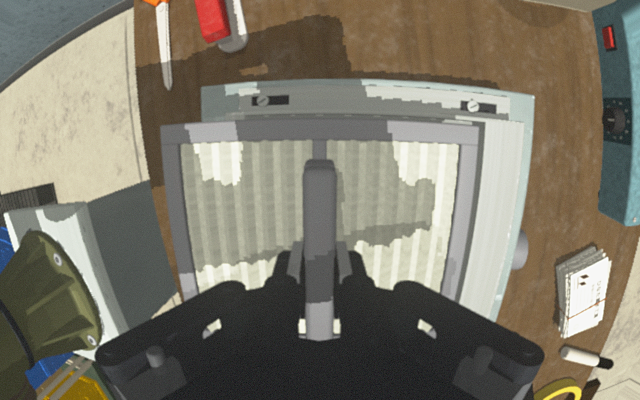

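The panel hangs squarely from the bar (bar at (320,240)), its far edge just short of the far lip (~(480,200)). Check the held pose, then lower by feel and press.

```bash
python3 - <<'E'
from h import *
from rig import bot
P,c=wcloud(bot); p,q=pose(60,40,.15)
Rp=R.from_euler("ZY",[YAW,.15]).as_matrix(); org=p-Rp@[0,0,GZ]
L=(P.reshape(-1,3)-org)@Rp; L=L[~np.isnan(L[:,0])]
m=(abs(L[:,0])<95)&(abs(L[:,1])<80)&(abs(L[:,2]-9)<7); T=L[m]
A=np.c_[T[:,:2],np.ones(len(T))]; print("tilt x,y, top z",np.linalg.lstsq(A,T[:,2],rcond=None)[0],len(T))
print("x ext",np.percentile(T[:,0],[.3,99.7]),"y max",np.percentile(T[:,1],99.7))
b=F(bot)
bot.servo_line(*pose(60,12,.15),speed=60); print("at 12",F(bot)-b)
hit=bot.servo_line(*pose(60,-2.5,.15),speed=12,until_force=3)
e=np.array(bot.read_state()["ee_pos"])-pose(60,0,.15)[0]
print("touch",hit,"Z",e[2],F(bot)-b,bot.read_state()["clock"])
E
```

```text
tilt x,y, top z [-1.75909190e-04  1.10778427e-02  8.70370821e+00] 44316
x ext [-83.65579456  84.1100258 ] y max 69.70779566235375
at 12 [ 0.18  0.64 -0.26]
touch True Z -0.752385077533205 [-0.69  0.65  5.2 ] 14.5417
```

```bash
python3 - <<'E'
from h import *
from rig import bot
bot.servo_line(*pose(60,.8,.15),speed=20); bot.dwell(.2); b=F(bot); np.save("b.npy",b); print(b)
bot.servo_line(*pose(78,.8,.15),speed=40,until_force=4); print(F(bot)-b)
X=78
while X<98:
    X+=1; bot.servo_line(*pose(X,.8,.15),speed=15); bot.dwell(.1); f=F(bot)-b
    e=(np.array(bot.read_state()["ee_pos"])-pose(X,.8,.15)[0]); print(X,f,np.round([e@AX,e[2]],2))
    if f[0]<-10.3 or abs(f[2])>8 or abs(f[1])>6: break
print(bot.read_state()["clock"])
E
```

```text
[-1.01 -0.54 -3.07]
[0.1  0.97 0.02]
79 [1.5  1.08 0.61] [-0.05  0.05]
80 [0.81 0.11 0.86] [ 0.01 -0.  ]
81 [ 1.39  0.85 -0.27] [-0.01 -0.02]
82 [-1.98 -0.06  0.81] [-0.23 -0.12]
83 [-2.18  1.47  1.11] [-0.1  -0.06]
84 [-4.14  1.72  1.59] [-0.06 -0.02]
85 [-4.29 -0.48  1.86] [-0.12 -0.02]
86 [-5.1  -0.51  1.24] [-0.19 -0.01]
87 [-6.26  0.63  2.97] [-0.26 -0.03]
88 [-5.86 -0.12  1.98] [-0.34 -0.05]
89 [-6.58 -0.03  3.33] [-0.42 -0.03]
90 [-7.55 -0.34  2.05] [-0.5  -0.03]
91 [-8.07  0.4   3.09] [-0.61 -0.07]
92 [-10.01   1.07   4.09] [-0.68 -0.05]
93 [-10.01  -0.39   4.61] [-0.79 -0.08]
94 [-11.24  -0.1    3.88] [-0.89 -0.07]
21.1917
```

```bash
python3 - <<'E'
from h import *
from rig import bot
b=np.load("b.npy")
def Fm(n=8):
    v=[]
    for _ in range(n): bot.dwell(.02); v.append(F(bot))
    return np.mean(v,0)-b
X=94.; print("now",Fm())
for th in np.arange(.135,-.001,-.015):
    Z=.8; bot.servo_line(*pose(X,Z,th),speed=20); f=Fm(6)
    e=np.array(bot.read_state()["ee_pos"])-pose(X,Z,th)[0]
    print(round(th,3),X,np.round(f,2),np.round([e@AX,e@AY,e[2]],2),np.round(bot.read_state()["moment"],2))
    if abs(f[2])>9 or f[0]<-14 or abs(f[1])>7: print("STOP"); break
    if f[0]>-10.3: X+=.4
    elif f[0]<-11.8: X-=.4
print(bot.read_state()["clock"])
E
```

```text
now [-11.355     0.09      4.78625]
0.135 94.0 [-10.26   0.18   3.99] [-0.83  0.03 -0.06] [0.14 1.78 0.05]
0.12 94.4 [-10.82  -0.29   4.53] [-0.89  0.04 -0.13] [0.09 1.86 0.01]
0.105 94.4 [-10.68  -0.04   3.99] [-0.87  0.04 -0.13] [0.13 1.85 0.01]
0.09 94.4 [-9.73  0.33  3.9 ] [-0.86  0.05 -0.15] [0.11 1.81 0.01]
0.075 94.80000000000001 [-11.05  -0.13   4.14] [-0.93  0.01 -0.18] [0.13 1.9  0.02]
0.06 94.80000000000001 [-10.59   0.23   3.91] [-0.91  0.02 -0.17] [ 0.17  1.89 -0.01]
0.045 94.80000000000001 [-10.8    0.61   3.85] [-0.91  0.03 -0.2 ] [0.17 1.86 0.02]
0.03 94.80000000000001 [-10.74   0.28   4.1 ] [-0.91  0.01 -0.21] [0.13 1.91 0.01]
0.015 94.80000000000001 [-10.12   0.25   3.88] [-0.93  0.04 -0.21] [0.15 1.89 0.02]
0.0 95.20000000000002 [-12.07   0.06   5.61] [-0.97  0.   -0.17] [0.17 2.03 0.01]
24.825
```

```bash
python3 - <<'E'
from h import *
from rig import bot
p=np.array(bot.read_state()["ee_pos"]); P,c=wcloud(bot); cv2.imwrite("pics/k.png",c["image"])
L=(P.reshape(-1,3)-O); L=np.c_[L@AX,L@AY,L[:,2]]; L=L[~np.isnan(L[:,0])]
m=(L[:,0]>-74)&(L[:,0]<70)&(abs(L[:,1])<66)&(abs(L[:,2]-9)<6); T=L[m]
print("slopes, top z",np.linalg.lstsq(np.c_[T[:,:2],np.ones(len(T))],T[:,2],rcond=None)[0])
for a in range(-100,-60,4):
    k=(L[:,0]>a)&(L[:,0]<a+4)&(L[:,1]>20)&(L[:,1]<60); print(a,np.round(np.median(L[k,2]),1),k.sum())
E
```

```text
slopes, top z [-6.24308487e-03  1.05307195e-02  8.91516587e+00]
-100 nan 0
-96 18.8 141
-92 19.0 421
-88 6.8 937
-84 18.5 721
-80 18.6 276
-76 10.7 328
-72 10.9 457
-68 10.5 606
-64 10.3 345
  return _methods._mean(a, axis=axis, dtype=dtype,
  ret = ret.dtype.type(ret / rcount)
```

View pics/k.png

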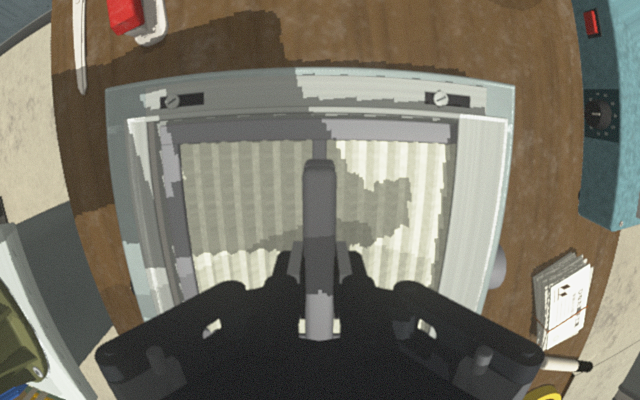

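The panel is inside the frame: its near edge sits past the near lip (about (165,200)) and it lies nearly flat. Lower onto the ledges, then let it come forward.

```bash
python3 - <<'E'
from h import *
from rig import bot
b=np.load("b.npy")
def Fm(n=6):
    v=[]
    for _ in range(n): bot.dwell(.02); v.append(F(bot))
    return np.mean(v,0)-b
X=95.; Z=.8
while Z>-2.6:
    Z-=.3; bot.servo_line(*pose(X,Z,0),speed=10); f=Fm(); print("Z",round(Z,2),np.round(f,2),np.round(bot.read_state()["moment"][1],2))
    if f[2]>11: break
Z+=.2
while X>82:
    X-=.5; bot.servo_line(*pose(X,Z,0),speed=10); f=Fm()
    e=np.array(bot.read_state()["ee_pos"])-pose(X,Z,0)[0]
    print("X",X,np.round(f,2),np.round([e@AX,e[2]],2),np.round(bot.read_state()["moment"][1],2))
    if f[0]>-1.5 or abs(f[2])>18: break
print(bot.read_state()["clock"])
E
```

```text
Z 0.5 [-11.63  -0.2    6.23] 1.99
Z 0.2 [-13.63  -0.71   9.86] 2.27
Z -0.1 [-15.44  -1.53  12.67] 2.59
X 94.5 [-10.88  -0.27   8.75] [-0.48  0.41] 1.85
X 94.0 [-7.79 -0.42  7.09] [-0.21  0.43] 1.43
X 93.5 [-7.07 -0.6   6.27] [-0.1   0.42] 1.18
X 93.0 [-6.82 -0.22  6.38] [-0.06  0.43] 1.15
X 92.5 [-6.14 -0.29  6.3 ] [-0.02  0.43] 1.15
X 92.0 [-6.06  0.4   5.66] [-0.    0.43] 1.1
X 91.5 [-6.05  0.17  5.32] [0.04 0.42] 1.08
X 91.0 [-5.22  0.01  5.83] [0.03 0.42] 1.01
X 90.5 [-5.44  0.31  5.08] [0.06 0.42] 1.0
X 90.0 [-5.29 -0.22  5.28] [0.09 0.43] 0.96
X 89.5 [-4.4  -0.37  5.12] [0.11 0.41] 0.9
X 89.0 [-4.65 -0.17  5.9 ] [0.15 0.4 ] 0.94
X 88.5 [-3.74 -0.07  8.86] [0.23 0.41] 0.77
X 88.0 [-2.35  0.07  9.26] [0.35 0.4 ] 0.57
X 87.5 [-1.68 -0.08  8.36] [0.39 0.4 ] 0.46
X 87.0 [-1.18 -0.11  8.25] [0.38 0.38] 0.38
31.525
```

```bash
python3 - <<'E'
from h import *
from rig import bot
s=bot.read_state(); p=np.array(s["ee_pos"])-O; print("tcp in frame",p@AX,p@AY,p[2],s["grip_width"])
P,c=wcloud(bot); cv2.imwrite("pics/l.png",cv2.resize(c["image"][60:330,90:530],(792,486)))
L=(P.reshape(-1,3)-O); L=np.c_[L@AX,L@AY,L[:,2]]; L=L[~np.isnan(L[:,0])]
m=(L[:,0]>-72)&(L[:,0]<68)&(L[:,1]>58)&(L[:,1]<66)&(abs(L[:,2]-9)<6); T=L[m]
print("border slopes",np.linalg.lstsq(np.c_[T[:,0],np.ones(len(T))],T[:,2],rcond=None)[0],len(T))
for a in range(-100,100,6):
    k=(L[:,0]>a)&(L[:,0]<a+6)&(L[:,1]>20)&(L[:,1]<66); k2=k&(L[:,1]>60)
    if k2.sum(): print(a,np.round(np.median(L[k2,2]),1),end="; ")
k=(abs(L[:,0])<20)&(L[:,2]>38)&(L[:,2]<46)&(L[:,1]>25)&(L[:,1]<52); print("\nbar x",np.percentile(L[k,0],[2,98]),k.sum())
k=(abs(L[:,0])<50); yy=[np.round(np.median(L[k&(L[:,1]>a)&(L[:,1]<a+1.5),2]),1) for a in np.arange(64,80,1.5)]; print(yy)
E
```

```text
tcp in frame 2.38477894341043 0.0454878526630578 37.47833864250458 12.710042013312645
border slopes [-1.45975929e-04  1.03628940e+01] 4223
-94 18.9; -88 19.0; -82 11.4; -76 10.6; -70 10.6; -64 10.4; -58 10.8; -52 10.6; -46 10.4; -40 10.6; -34 10.5; -28 10.6; -22 10.5; -16 10.5; -10 10.5; -4 10.5; 2 10.4; 8 10.5; 14 10.6; 20 10.5; 26 10.5; 32 10.6; 38 10.5; 44 10.5; 50 10.6; 56 10.4; 62 10.5; 68 10.5; 74 11.1; 80 18.8; 86 19.0; 92 19.0; 98 18.9; 
bar x [-3.72939577  9.51404331] 2052
[np.float64(10.5), np.float64(10.6), np.float64(10.6), np.float64(10.1), np.float64(0.6), np.float64(17.1), np.float64(19.0), np.float64(18.7), np.float64(-2.4), np.float64(-2.5), np.float64(-2.4)]
```

View pics/l.png

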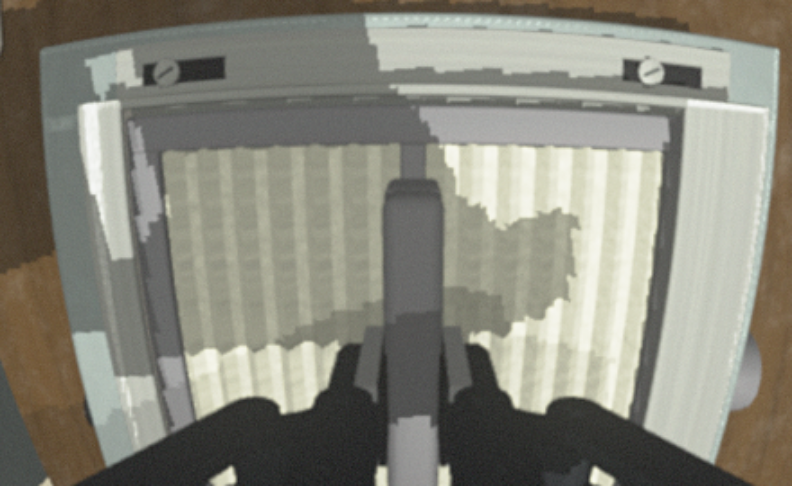

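```bash
python3 - <<'E'
from h import *
from rig import bot
b=np.load("b.npy")
def Fm(n=6):
    v=[]
    for _ in range(n): bot.dwell(.02); v.append(F(bot))
    return np.mean(v,0)-b
X=87.
while X>84:
    X-=.5; bot.servo_line(*pose(X,.1,0),speed=10); f=Fm()
    e=np.array(bot.read_state()["ee_pos"])-pose(X,.1,0)[0]; print(X,np.round(f,2),np.round([e@AX,e[2]],2))
    if f[0]>4 or f[2]>14: break
bot.move_gripper(45); bot.dwell(.3); print("open",F(bot),bot.read_state()["grip_width"])
p,q=pose(X,90,0); bot.servo_line(p,q,speed=120)
p,q=pose(84,250,0); bot.servo_line(p,q,speed=200); bot.dwell(.3)
P,c=wcloud(bot); cv2.imwrite("pics/m.png",c["image"])
L=(P.reshape(-1,3)-O); L=np.c_[L@AX,L@AY,L[:,2]]; L=L[~np.isnan(L[:,0])]
hi=(L[:,2]>15.5)&(L[:,2]<24)&(abs(L[:,1])<60)&(abs(L[:,0])<110)
print("far edge",np.percentile(L[hi&(L[:,0]>40),0],1),"near edge",np.percentile(L[hi&(L[:,0]<-40),0],99))
k=(abs(L[:,0])<25)&(L[:,2]>38)&(L[:,2]<46)&(abs(L[:,1])<60); r=cv2.minAreaRect(L[k][:,:2].astype(np.float32)); print("bar",r)
m=(abs(L[:,0])<70)&(abs(L[:,1])>59)&(abs(L[:,1])<67)&(abs(L[:,2]-9)<6); T=L[m]
print("slopes",np.linalg.lstsq(np.c_[T[:,:2],np.ones(len(T))],T[:,2],rcond=None)[0], "lip z",np.median(L[hi,2]),bot.read_state()["clock"])
E
```

```text
86.5 [-0.81  0.2   8.86] [0.41 0.38]
86.0 [-0.52 -0.17  8.16] [0.4  0.39]
85.5 [-0.36  0.01  8.78] [0.42 0.4 ]
85.0 [ 0.33 -0.17  8.67] [0.44 0.4 ]
84.5 [0.26 0.04 8.7 ] [0.45 0.41]
84.0 [6.14 0.63 5.4 ] [0.93 0.44]
open [-0.51 -0.17  1.14] 44.89306231285944
far edge 76.70174150818492 near edge -78.37559132718707
bar ((0.8150634765625, 0.2552604675292969), (98.4917221069336, 13.494688034057617), 89.78753662109375)
slopes [-3.02302161e-04  1.14132581e-04  1.05715167e+01] lip z 19.046956806506643 36.5917
```

View pics/m.png

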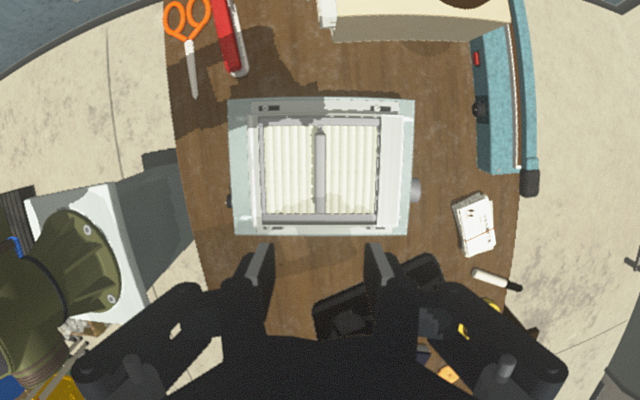

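The panel lies flat at ledge height (top 8.5 mm below lip top, as expected). Its bar is where the home position puts it, and I felt the near wall at the end. Handing in.

```bash
python3 -c "
from rig import bot
print(bot.finish_job())"
```

```text
the job is handed in; nothing more can be done
None
```

The panel is refitted bar up: flat on the ledges, near edge home against the near wall under the lip, let go, and handed in at about 37 s of the 72 s allowed; no verdict was returned.

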